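# Restock the pull-out spice tray

## Task

Pull the spice tray fully out of its cabinet, find the two empty pockets and stand one spare spice jar upright in each, setting it down rather than dropping it; then push the tray fully home. Leave the jars already in the tray in their pockets, knock no jar over, and do not disturb the other things on the worktop.

Things in the scene. Friction and masses are not known exactly. Their poses are not given: they have to be found in the camera images.
- unit: White spice cabinet fixed on the worktop, 180 mm deep (its x from -85 to +95 mm), 290 mm wide (y), roof 140 mm above the worktop. Origin: on the worktop; its -x axis points out of the open front, the way the tray slides out. Shut, the roof hides the tray's six square pockets (two rows of three); fully out, both rows are clear of it. At the start two pockets, anywhere, are empty
- tray (a joint): how far the tray is out, in m: 0 shut (the start), 0.185 fully out at its stop. Needs about 3 N, more when moved fast; stays where it is left. Its grey front panel is 14 mm thick (outer face at cabinet x = -100 mm when shut), 284 mm wide, top edge 124 mm above the worktop. The light wood plate with the pockets has its top 40 mm above the worktop
- handle (a point): grip point in the steel pull fin on the tray's front panel; moves with the tray. The fin is an upright plate 16 mm thick (along the cabinet's y), sticking 45 mm out of the panel, 75 to 125 mm above the worktop; this point is in mid-thickness, 25 mm out from the panel's face, 112 mm above the worktop. Frame parallel to the cabinet's
- pocket0 (a point): centre of the floor (20 mm above the worktop) of a square tray pocket, 54 x 54 mm and 20 mm deep, front row, at the cabinet -y side; moves with the tray (tray shut: x = -36, y = -84 mm in the cabinet's frame); its axes are parallel to the cabinet's
- pocket1 (a point): centre of the floor (20 mm above the worktop) of a square tray pocket, 54 x 54 mm and 20 mm deep, front row, in the middle; moves with the tray (tray shut: x = -36, y = 0 mm in the cabinet's frame); its axes are parallel to the cabinet's
- pocket2 (a point): centre of the floor (20 mm above the worktop) of a square tray pocket, 54 x 54 mm and 20 mm deep, front row, at the cabinet +y side; moves with the tray (tray shut: x = -36, y = 84 mm in the cabinet's frame); its axes are parallel to the cabinet's
- pocket3 (a point): centre of the floor (20 mm above the worktop) of a square tray pocket, 54 x 54 mm and 20 mm deep, back row, at the cabinet -y side; moves with the tray (tray shut: x = 36, y = -84 mm in the cabinet's frame); its axes are parallel to the cabinet's
- pocket4 (a point): centre of the floor (20 mm above the worktop) of a square tray pocket, 54 x 54 mm and 20 mm deep, back row, in the middle; moves with the tray (tray shut: x = 36, y = 0 mm in the cabinet's frame); its axes are parallel to the cabinet's
- pocket5 (a point): centre of the floor (20 mm above the worktop) of a square tray pocket, 54 x 54 mm and 20 mm deep, back row, at the cabinet +y side; moves with the tray (tray shut: x = 36, y = 84 mm in the cabinet's frame); its axes are parallel to the cabinet's
- jar0: brick red closed cylindrical spice jar, 48 mm across and 100 mm tall with a black cap (top 28 mm, same width), about 0.2 kg; origin: centre of its underside, z up its axis. Stands in one of the tray's pockets from the start
- jar1: green closed cylindrical spice jar, 48 mm across and 100 mm tall with a black cap (top 28 mm, same width), about 0.2 kg; origin: centre of its underside, z up its axis. Stands in one of the tray's pockets from the start
- jar2: yellow closed cylindrical spice jar, 48 mm across and 100 mm tall with a black cap (top 28 mm, same width), about 0.2 kg; origin: centre of its underside, z up its axis. Stands in one of the tray's pockets from the start
- jar3: dark brown closed cylindrical spice jar, 48 mm across and 100 mm tall with a black cap (top 28 mm, same width), about 0.2 kg; origin: centre of its underside, z up its axis. Stands in one of the tray's pockets from the start
- spare0: bright red closed cylindrical spice jar, 48 mm across and 100 mm tall with a black cap (top 28 mm, same width), about 0.2 kg; origin: centre of its underside, z up its axis. A spare, standing on the worktop at the start
- spare1: orange closed cylindrical spice jar, 48 mm across and 100 mm tall with a black cap (top 28 mm, same width), about 0.2 kg; origin: centre of its underside, z up its axis. A spare, standing on the worktop at the start
- mill: bystander: dark wooden pepper mill, 52 mm across, 112 mm tall, not a spice jar; origin: centre of its underside
- can: bystander: food can with a blue label, 66 mm across, 85 mm tall; origin: centre of its underside
- mug: bystander: blue mug, 80 mm across and 90 mm tall, with a handle to its +y; origin: centre of its underside
- bowl: bystander: white bowl, 140 mm across, 60 mm tall; origin: centre of its underside
- oil: bystander: green glass oil bottle, 60 mm across, 140 mm tall; origin: centre of its underside
- tea_tin: bystander: green square tea tin, 90 x 90 x 80 mm; origin: centre of its underside
Mind the look-alikes: they are no part of the job. What is shaped like the spare1 but purple or turquoise is not meant.

How it is judged:
By the outcome, as a careful person would: the job done as asked, in the order asked, and still so for the second after the job is handed in, with the robot touching nothing.
It also fails if it takes over 72 s, if anything falls off the work surface, if the arm or the gripper's body presses on something with over 40 N, if the wrist force passes 120 N, or if a joint passes its speed limit or range.

## Robot

A 6-joint arm with a two-finger parallel gripper is mounted at the origin on the work surface. World frame = base frame: x ahead of the robot, y to its left, z up, the work surface at z = 0. Lengths are in mm, angles in rad, forces in N, time in s.
With the tool pointing down it reaches from about 300 to 775 mm from the base axis. Payload 14.6 kg.
Tool frame: the origin (TCP) lies between the finger pads; the fingertips stand 25 mm ahead of it and the grasp point (between the pads) lies 6 mm ahead of it; z points along the fingers, y is the line along which they close (so a half turn about z gives the same grasp; the last joint's range is limited). The gripper opens to 94 mm and grips with 3 to 60 N. Pads are 16 mm wide; open, the fingers measure 119 mm over their backs; the gripper's body (75 mm by 177 mm) begins 78 mm behind the grasp point.
Start: joints at [-1.169, 0.3, 1.521, -0, 1.321, -0.067], TCP at [248.491, -490.654, 230.446] pointing down, gripper open.
Joint ranges: [-3.03, 3.03], [-0.79, 2.21], [0.23, 2.52], [-1.04, 4.18], [0, 3.07], [-2.55, 2.55]. Speed limits (rad/s): [2.22, 2.22, 2.57, 3.14, 3.14, 3.14].

## Interface

Orientations are given as [roll, pitch, yaw] about the fixed x, y, z axes, in that order (R = Rz(yaw) Ry(pitch) Rx(roll)).
In Python, from cell import manip gives the robot as it stands. The module is installed in compiled form; this text tells all that it offers.
- The arm moves only by the tool step_arm, never from a script. Its argument "series" is one flat list of numbers, 5 for each row, row after row: the shift along the world's x, y, z in mm, then the turn about the world's z in rad, then the closure, from 0 (fully open) to 1 (shut). In form: [dx, dy, dz, spin, jaw, dx, dy, dz, spin, jaw, ...]. A call has 1 to 20 rows; each row shifts and turns the commanded pose from where the row before left it; what a row does not reach is not made up. A row lasts 1/8 s, in which the tool goes at most 62.5 mm and 10.7 degrees, less where a joint would pass 70% of its speed; a pose out of reach is approached as far as the arm can. A call is refused whole if a number of a shift passes 62.5 or a number of a turn 0.188, either way. A call with a gripper value outside its range is refused whole. The fingers move at their own pace and stop on an object; "squeeze" is the grip in N (left out, the last holds). Time passes only in rows, so rows that do not move let the fingers close. It gives the time, the measured TCP pose, the force, the opening and the grip force at its end, in the units of the state.
- manip.read_state(): the state, without advancing time (a new reading comes with each control period).
- manip.camera(name): name is "scene" or "top" or "wrist"; returns (picture, depth): 420x560x3 uint8, blue, green, red; 420x560 float32, mm along the optical axis (not along the pixel's ray), 0 where there is no reading.
- manip.camera_info(name): a dict with "fovy" (degrees; the focal length in pixels is half the picture's height over the tangent of half this angle, whatever the lens; pixels are square), "cx", "cy" (the principal point, pixels), "eye" and "orientation" of the camera in the world. Camera axes: x right, y down, z forward; pixel columns grow to the right and rows downward; lengths in mm; the calibration is good to about 2 mm. A picture is of the moment at which its call begins: read the wrist's pose just before it. camera_info takes no time and is no camera call; for the wrist camera it gives the pose at the moment of the call.
- manip.sign_off(): hands the job in; it is judged then, once.
The state is a dict: "clock": time; "joints": joint angles; "qd": joint speeds; "effort": joint torques, N m; "eef_pos": TCP position; "eef_rot": TCP orientation; "wrist_force": force on the tool from outside, world axes, zero at the start; "moment": the same for the moment, N m; "finger_gap": finger opening in mm; "finger_force": force on a finger pad.
Only numpy, scipy, OpenCV 4.12 (cv2) and the standard library are available. Lean on these libraries where they do the work, as an engineer would, in place of code of your own. Each camera call takes 0.05 s, during which the arm holds its last target. There are 200 camera calls.

## Working session

There is one attempt and no reset: what is moved stays moved. The work goes in short steps, Python scripts to look and compute and a tool call to move; the robot and the scene stay as the last step left them, time stands still between calls to the robot, and variables do not carry over. Pictures are saved under pics/ and viewed, at most 10 in all, crops included, and the job is handed in when it is done.

Besides the shell and the picture viewer there is one more tool, called as name(argument=value, ...) on one line, values as JSON. step_arm: Moves the arm, as the interface text tells. Its arguments: {"type":"object","properties":{"series":{"type":"array"},"squeeze":{"type":"number"}},"required":["series"]}

```bash
mkdir -p pics; cat > h.py <<'E'
import numpy as np, cv2
from cell import manip
from scipy.spatial.transform import Rotation as R
def cam(n):
    i=manip.camera_info(n); p,d=manip.camera(n); return p,d,i
def rot(i):
    o=np.array(i['orientation'],float)
    return o if o.shape==(3,3) else R.from_euler('xyz',o).as_matrix()
def pts(d,i):
    f=210/np.tan(np.radians(i['fovy'])/2)
    v,u=np.mgrid[0:420,0:560]
    c=np.dstack([(u-i['cx'])/f*d,(v-i['cy'])/f*d,d])
    return c@rot(i).T+np.array(i['eye'])
def onplane(u,v,z,i):
    f=210/np.tan(np.radians(i['fovy'])/2)
    r=rot(i)@np.array([(u-i['cx'])/f,(v-i['cy'])/f,1.]); e=np.array(i['eye'])
    return e+r*(z-e[2])/r[2]
E
python3 - <<'E'
from h import *
for n in('scene','top'):
    p,d,i=cam(n); print(n,i); cv2.imwrite(f'pics/{n}0.png',p); np.savez(f'{n}0.npz',p=p,d=d,P=pts(d,i))
    print((d>0).mean())
print(manip.read_state())
E
```

```text
scene {'fovy': 53.37878925298816, 'cx': 268.7143624680442, 'cy': 213.2152358009792, 'eye': array([ 655.85993037, -389.84772877, 1023.35705186]), 'orientation': array([-2.72946115e+00, -3.79428873e-04,  2.71022542e-01])}
0.9961649659863946
top {'fovy': 48.47364285424716, 'cx': 277.95850471855186, 'cy': 209.9493816205481, 'eye': array([ 330.22946082,   17.06891194, 1274.91084967]), 'orientation': array([-2.96777871, -0.01027773, -1.58092741])}
0.9960034013605442
{'clock': 0.1, 'joints': array([-1.16857251e+00,  3.00387282e-01,  1.52152335e+00,  2.45676824e-05,
        1.32066954e+00, -6.66436243e-02]), 'qd': array([ 0.00041199, -0.00207655, -0.00314413,  0.0007433 ,  0.00101276,
       -0.00127697]), 'effort': array([ 7.90953873e-04, -5.32645476e+01, -3.53280044e+01,  7.09546963e-02,
        2.34974711e-02, -5.41561940e-05]), 'eef_pos': array([ 248.43299078, -490.465471  ,  229.95670794]), 'eef_rot': array([-3.14060892e+00, -8.95071842e-05,  4.68861303e-01]), 'wrist_force': array([-0.31170582,  0.57988923, -0.56858929]), 'moment': array([-0.01610379, -0.0359572 ,  0.00252408]), 'finger_force': 0.0, 'finger_gap': 93.70010581796565}
```

View pics/scene0.png

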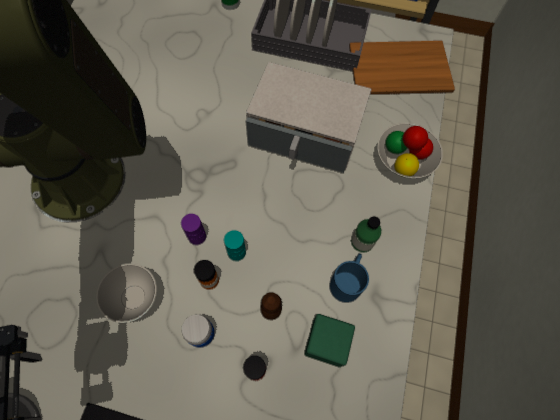

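View pics/top0.png

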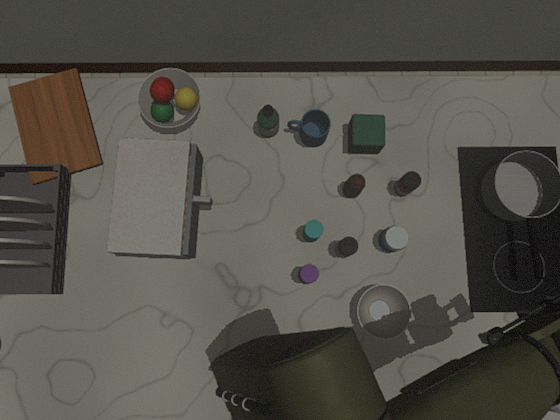

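The scene picture shows the cabinet at (308,115), its handle at (294,150) and black-capped jars at (207,274) and (254,367). The mill is at (271,305), with purple and turquoise decoys at (194,229) and (235,245). In the top view the capped jars are at (347,247) and (405,182), and the mill is at (354,186). I'll check the choice in one close crop.

```bash
python3 - <<'E'
from h import *
S=np.load('scene0.npz');T=np.load('top0.npz')
a=cv2.resize(S['p'][210:400,170:310],None,fx=3,fy=3,interpolation=cv2.INTER_CUBIC)
b=cv2.resize(T['p'][160:290,290:430],None,fx=2.8,fy=2.8,interpolation=cv2.INTER_CUBIC)
H=570;b=cv2.copyMakeBorder(b,0,H-b.shape[0],0,0,cv2.BORDER_CONSTANT)
m=np.hstack([a,b[:,:380]]);m=np.clip(m.astype(float)*1.9,0,255).astype(np.uint8)
cv2.imwrite('pics/crop.png',m);print(m.shape)
# tall things by depth
for n,D in(('scene',S),('top',T)):
    P=D['P'];z=P[...,2]
    m=((z>60)&(z<170)&(P[...,0]>200)&(P[...,0]<900)).astype(np.uint8)
    m=((z>70)&(z<170)).astype(np.uint8)
    k,l,s,c=cv2.connectedComponentsWithStats(m)
    for j in range(1,k):
        if s[j,4]<60: continue
        q=P[l==j]; zt=np.percentile(q[:,2],90)
        t=q[q[:,2]>zt-8]
        if s[j,4]<20000: print(n,c[j].round(),s[j,4],'ztop',zt.round(1),'ctr',((t.min(0)+t.max(0))/2).round(),'med',np.median(t,0).round(), 'span',(t.max(0)-t.min(0)).round())
P=T['P']
m=((P[...,2]>128)&(P[...,2]<152)).astype(np.uint8)
k,l,s,c=cv2.connectedComponentsWithStats(m)
j=1+np.argmax([s[x,4] if c[x][0]<230 else 0 for x in range(1,k)])
q=P[l==j];print('roof',s[j],np.median(q[:,2]),cv2.minAreaRect(q[:,:2].astype(np.float32)))
P=S['P']
m=((P[...,2]>128)&(P[...,2]<152)).astype(np.uint8)
l2=cv2.connectedComponents(m)[1];v=l2[100,310];q=P[l2==v];print('roofS',np.median(q[:,2]),cv2.minAreaRect(q[:,:2].astype(np.float32)))
E
```

```text
(570, 800, 3)
scene [279.  14.] 292 ztop 155.8 ctr [403. 619. 159.] med [406. 606. 159.] span [ 9. 48. 22.]
scene [296.  16.] 277 ztop 157.0 ctr [453. 623. 159.] med [456. 610. 160.] span [ 8. 53. 20.]
scene [312.  19.] 255 ztop 158.1 ctr [503. 629. 160.] med [506. 608. 160.] span [ 9. 73. 20.]
scene [330.  20.] 228 ztop 158.6 ctr [553. 638. 161.] med [554. 607. 160.] span [ 8. 90. 19.]
scene [307. 111.] 8245 ztop 141.3 ctr [568. 322. 139.] med [571. 316. 139.] span [298. 197.  12.]
scene [412. 139.] 748 ztop 128.6 ctr [858. 308. 127.] med [857. 304. 127.] span [47. 48. 13.]
scene [408. 161.] 230 ztop 80.7 ctr [859. 251.  78.] med [858. 250.  77.] span [44. 47. 11.]
scene [ 67. 176.] 1514 ztop 156.9 ctr [ 21. -43. 159.] med [ 45. -57. 159.] span [101.  63.  21.]
scene [191. 224.] 371 ztop 101.4 ctr [373. -74.  99.] med [374. -74.  99.] span [48. 47. 10.]
scene [369. 230.] 540 ztop 139.3 ctr [790.  27. 138.] med [789.  26. 139.] span [26. 28. 11.]
scene [234. 241.] 371 ztop 101.2 ctr [485. -88.  99.] med [486. -89.  99.] span [47. 46. 12.]
scene [352. 276.] 378 ztop 90.5 ctr [ 771. -1
[... 2103 characters left out ...]
 [ 445. -173.  102.] med [ 445. -173.  101.] span [46. 46. 11.]
top [ 26. 244.] 255 ztop 158.5 ctr [456. 630. 160.] med [455. 605. 161.] span [ 8. 76. 19.]
top [ 27. 263.] 174 ztop 161.7 ctr [407. 603. 161.] med [406. 605. 164.] span [ 7. 16. 15.]
top [308. 273.] 295 ztop 103.8 ctr [376. -71. 103.] med [376. -71. 101.] span [45. 46. 12.]
top [ 45. 286.] 90 ztop 74.4 ctr [362. 604.  74.] med [342. 587.  72.] span [58. 50.  7.]
roof [ 106  137   85  119 8416] 141.282013719024 ((571.3250732421875, 324.0406494140625), (181.34326171875, 291.53466796875), 86.59636688232422)
roofS 139.46480012413315 ((567.856201171875, 323.19964599609375), (185.93162536621094, 290.0991516113281), 86.72838592529297)
```

View pics/crop.png

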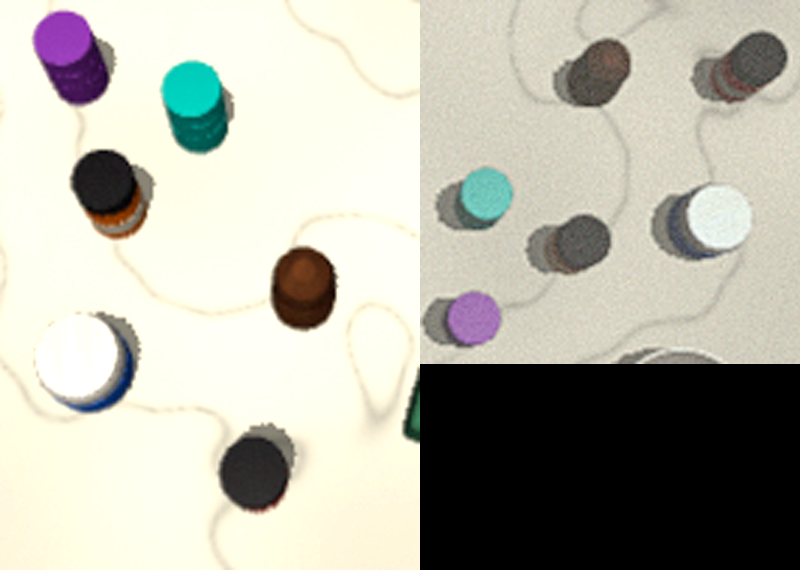

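Candidates, by scene pixel:
- (207,274): black cap, orange body. This is spare1, at about (443,-174).
- (254,367): black cap, red body (the top view at (405,182) shows the red). This is spare0, at about (612,-345).
- (271,305): brown, rounded top. This is the mill.
- (194,229) purple and (235,245) turquoise: decoys.

The crop confirms both choices. The cabinet's yaw is about 1.511, so the handle should be near (562,194).

step_arm(series=[21,45.5,0,0.0695,0,21,45.5,0,0.0695,0,21,45.5,0,0.0695,0,21,45.5,0,0.0695,0,21,45.5,0,0.0695,0,21,45.5,0,0.0695,0,21,45.5,0,0.0695,0,21,45.5,0,0.0695,0,21,45.5,0,0.0695,0,21,45.5,0,0.0695,0,21,45.5,0,0.0695,0,21,45.5,0,0.0695,0,21,45.5,0,0.0695,0,21,45.5,0,0.0695,0,21,45.5,0,0.0695,0,0,0,0,0,0,0,0,0,0,0], squeeze=30)

```text
clock: 2.22
eef_pos: [563.2, 191.4, 230.0]
eef_rot: [-3.141, 0.0, 1.511]
wrist_force: [-0.3, -0.3, 0.1]
finger_gap: 94.1
finger_force: 0.0
```

```bash
python3 - <<'E'
from h import *
S=np.load('scene0.npz');P=S['P']
def fin(P,tag):
    c=np.array([569.7,318.5]);a=np.radians(86.6);ux=np.array([np.cos(a),np.sin(a)]);uy=np.array([-ux[1],ux[0]])
    l=np.dstack([(P[...,:2]-c)@ux,(P[...,:2]-c)@uy,P[...,2]])
    m=(l[...,0]>-145)&(l[...,0]<-103)&(abs(l[...,1])<40)&(l[...,2]>112)&(l[...,2]<135)
    q=l[m];print(tag,len(q),q.min(0).round(1) if len(q) else '',q.max(0).round(1) if len(q) else '', 'world med',np.median(P[m],0).round(1))
    m=(abs(l[...,1])<130)&(l[...,0]>-112)&(l[...,0]<-88)&(l[...,2]>116)&(l[...,2]<132)
    q=l[m];print(' panel',len(q),q.min(0).round(1) if len(q) else '',q.max(0).round(1) if len(q) else '', np.polyfit(q[:,1],q[:,0],1) if len(q) else '')
fin(P,'scene'); fin(np.load('top0.npz')['P'],'top')
p,d,i=cam('wrist');cv2.imwrite('pics/w1.png',p);print(i);fin(pts(d,i),'wrist')
s=manip.read_state();print(s['clock'],s['eef_pos'],s['eef_rot'])
E
```

```text
scene 100 [-144.9   -6.4  112.3] [-103.     9.6  127.8] world med [561.4 193.1 123.8]
 panel 572 [-111.7 -129.3  116. ] [-88.1 129.5 129.6] [-2.20136966e-03 -9.65021062e+01]
top 119 [-144.2   -9.8  112.1] [-103.2    7.1  131.8] world med [562.8 195.3 125.1]
 panel 539 [-110.4 -129.9  116.1] [-88.  128.5 131.4] [-1.26450483e-03 -9.47558311e+01]
{'fovy': 66.98149200410487, 'cx': 285.0383434271042, 'cy': 206.81682521280194, 'eye': array([569.04416562, 274.87153558, 383.25034014]), 'orientation': array([ 2.85174167e+00,  1.07886389e-03, -5.96034819e-02])}
wrist 806 [-143.5   -7.7  120. ] [-103.2    7.7  125.9] world med [562.8 196.  123.8]
 panel 4386 [-112.  -130.   117.4] [-88.  130.  125.4] [-1.26386087e-03 -9.44476623e+01]
2.275 [563.22849311 191.02472429 230.31794025] [-3.14115352e+00  2.67631444e-04  1.51014763e+00]
```

View pics/w1.png

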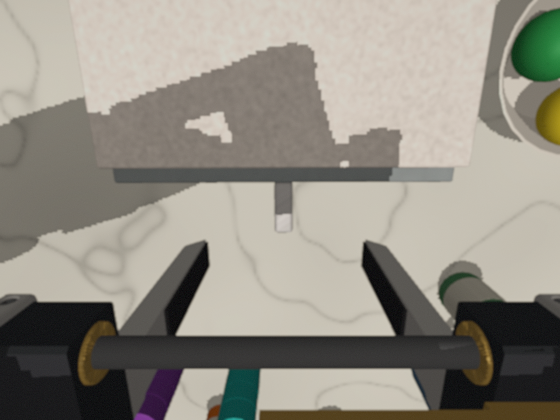

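The wrist view shows the fin at (283,205), centred between the fingers at (188,265) and (385,265). I'll descend and grip.

step_arm(series=[-0.5,3,-40,0,0,0,0,-40,0,0,0,0,-32,0,0,0,0,0,0,1,0,0,0,0,1,0,0,0,0,1,0,0,0,0,1,0,0,0,0,1], squeeze=35)

```text
clock: 3.28
eef_pos: [563.1, 194.9, 118.8]
eef_rot: [3.141, -0.0, 1.511]
wrist_force: [-0.7, -0.2, -0.0]
finger_gap: 47.2
finger_force: 0.0
```

step_arm(series=[0,0,0,0,1,0,0,0,0,1,0,0,0,0,1,0,0,0,0,1,0,0,0,0,1])

```text
clock: 3.9
eef_pos: [561.7, 194.9, 118.3]
eef_rot: [-3.138, 0.001, 1.512]
wrist_force: [-11.5, -0.5, 6.4]
finger_gap: 15.5
finger_force: 35.0
```

step_arm(series=[-0.3,-5,0,0,1,-0.6,-10,0,0,1,-0.6,-10,0,0,1,-0.6,-10,0,0,1,-0.6,-10,0,0,1,-0.6,-10,0,0,1,-0.6,-10,0,0,1,-0.6,-10,0,0,1,-0.6,-10,0,0,1,-0.6,-10,0,0,1,-0.6,-10,0,0,1,-0.6,-10,0,0,1,-0.6,-10,0,0,1,-0.6,-10,0,0,1,-0.6,-10,0,0,1,-0.6,-10,0,0,1,-0.6,-10,0,0,1,-0.6,-10,0,0,1,-0.6,-8,0,0,1,0,0,0,0,1])

```text
clock: 6.4
eef_pos: [551.3, 11.3, 118.3]
eef_rot: [-3.14, 0.001, 1.511]
wrist_force: [-5.9, -1.6, 2.5]
finger_gap: 15.8
finger_force: 35.0
```

step_arm(series=[0,-2,0,0,1,0,-2,0,0,1,0,0,0,0,1])

```text
clock: 6.78
eef_pos: [551.2, 9.9, 118.3]
eef_rot: [-3.14, -0.003, 1.512]
wrist_force: [-7.0, 16.2, 3.4]
finger_gap: 15.9
finger_force: 35.0
```

step_arm(series=[0,0,0,0,0.6,0,0,0,0,0.6,0,0,0,0,0.6,0,0,45,0,0.6,0,0,45,0,0.45,0,-30,45,0,0.45,0,-60,0,0,0.45,0,-60,0,0,0.3])

```text
clock: 7.78
eef_pos: [551.8, -143.8, 254.1]
eef_rot: [3.14, 0.0, 1.512]
wrist_force: [0.2, -0.4, -0.5]
finger_gap: 58.5
finger_force: 0.0
```

```bash
python3 - <<'E'
from h import *
s=manip.read_state();print(s['clock'],s['eef_pos'],s['finger_gap'])
out=[]
for n in('top','scene'):
    p,d,i=cam(n);P=pts(d,i);np.savez(f'{n}1.npz',p=p,P=P)
    a=np.radians(86.6);ux=np.array([np.cos(a),np.sin(a)]);uy=np.array([-ux[1],ux[0]])
    l=(P[...,:2]-[569.7,318.5])@np.c_[ux,uy]
    m=(abs(l[...,1])<30)&(abs(P[...,2]-124)<5)&(l[...,0]<-250)
    if m.any(): print(n,'panel x',np.percentile(l[m][:,0],[2,50,98]).round(1))
    for k in range(6):
        x=(-36,36)[k//3]-185;y=(-84,0,84)[k%3]
        m=(abs(l[...,0]-x)<20)&(abs(l[...,1]-y)<20)&(P[...,2]<160)
        print(n,k,m.sum(),np.percentile(P[m][:,2],[10,50,90]).round() if m.any() else '')
    out.append(cv2.resize(p,(400,300)))
cv2.imwrite('pics/out.png',np.vstack(out)[:600])
E
```

```text
7.775 [ 551.80516894 -143.769622    254.08861423] 58.46813278085774
top panel x [-326.4 -282.8 -270.6]
top 0 308 [ 56. 120. 123.]
top 1 217 [18. 21. 25.]
top 2 286 [ 73. 120. 124.]
top 3 203 [18. 21. 24.]
top 4 301 [ 51. 121. 124.]
top 5 291 [ 73. 121. 124.]
scene panel x [-329.1 -291.  -272.7]
scene 0 285 [ 85. 119. 121.]
scene 1 79 [17. 20. 22.]
scene 2 0 
scene 3 85 [18. 20. 22.]
scene 4 294 [ 61. 118. 121.]
scene 5 168 [117. 119. 121.]
```

View pics/out.png

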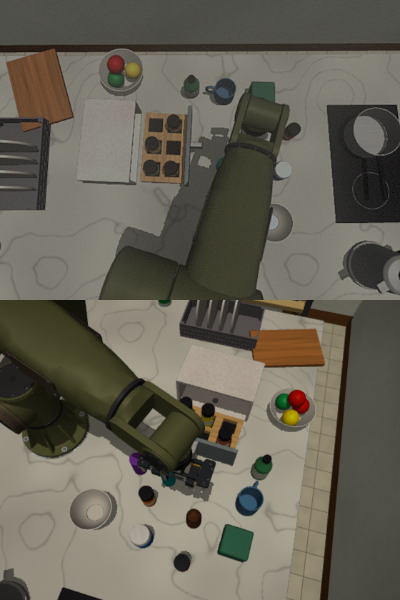

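Pocket 1 and pocket 3 read floor height (20 mm), so they are the empty ones; the other four hold jars at 120 mm. In the top view (upper half) the tray is out at (163,147). Next I'll fetch the orange spare.

step_arm(series=[-36,-10,0,0,0.1,-36,-10,0,0,0.1,-36,-10,0,0,0.1,0,0,0,0,0.1,0,0,0,0,0.1])

```text
clock: 8.5
eef_pos: [444.4, -171.9, 253.7]
eef_rot: [3.141, 0.0, 1.511]
wrist_force: [-0.4, -0.2, -0.4]
finger_gap: 84.4
finger_force: 0.0
```

```bash
cat >> h.py <<'E'
def jartop(x,y,n='wrist'):
    s=manip.read_state();p,d,i=cam(n);P=pts(d,i)
    m=(abs(P[...,0]-x)<38)&(abs(P[...,1]-y)<38)&(P[...,2]>94)&(P[...,2]<106)
    q=P[m][:,:2].astype(np.float32);c,r=cv2.minEnclosingCircle(q)
    q2=P[m];h=p[m].mean(0)
    side=(np.hypot(P[...,0]-c[0],P[...,1]-c[1])<30)&(P[...,2]>10)&(P[...,2]<65)
    print(s['clock'],'tcp',s['eef_pos'].round(1),'yaw',s['eef_rot'][2].round(3),'gap',s['finger_gap'],'n',m.sum(),'c',np.round(c,1),'r',round(r,1),'z',np.median(q2[:,2]).round(1),'top bgr',h.round(),'side bgr',p[side].mean(0).round() if side.any() else None)
    return p
E
python3 -c "
from h import *
jartop(443.5,-174)"
```

```text
8.5 tcp [ 444.4 -171.9  253.7] yaw 1.511 gap 84.43599434054826 n 1677 c [ 443.3 -173.6] r 23.8 z 98.9 top bgr [52. 53. 56.] side bgr [ 71.  89. 113.]
```

step_arm(series=[-1,-1.5,-50,0,0.1,0,0,-50,0,0.1,0,0,-42,0,0.1,0,0,-20,0,0.1,0,0,0,0,0.7,0,0,0,0,0.7,0,0,0,0,0.7,0,0,0,0,0.7,0,0,0,0,0.7,0,0,0,0,0.7,0,0,0,0,0.7], squeeze=20)

```text
clock: 9.93
eef_pos: [443.2, -173.8, 92.0]
eef_rot: [3.141, 0.0, 1.511]
wrist_force: [-1.3, 0.8, 6.4]
finger_gap: 48.1
finger_force: 20.0
```

step_arm(series=[0,0,20,0,0.7,0,0,45,0,0.7,0,0,50,0,0.7,0,0,50,0,0.7,12,14,0,0,0.7,22,27,0,0,0.7,22,27,0,0,0.7,22,27,0,0,0.7,22,27,0,0,0.7,22,27,0,0,0.7,22,27,0,0,0.7,13,18,0,0,0.7,0,0,0,0,0.7,0,0,0,0,0.7])

```text
clock: 11.68
eef_pos: [599.5, 20.3, 255.2]
eef_rot: [-3.14, 0.0, 1.511]
wrist_force: [0.3, -0.6, -2.8]
finger_gap: 47.8
finger_force: 20.0
```

```bash
python3 - <<'E'
from h import *
s=manip.read_state();print(s['clock'],s['eef_pos'].round(1),s['finger_gap'])
p,d,i=cam('wrist');P=pts(d,i);cv2.imwrite('pics/w2.png',p)
a=np.radians(86.6);ux=np.array([np.cos(a),np.sin(a)]);uy=np.array([-ux[1],ux[0]])
for k,c in((1,(556.6,97.9)),(3,(644.7,164.8))):
    l=(P[...,:2]-c)@np.c_[ux,uy]; z=P[...,2]
    near=(abs(l)<42).all(-1)
    fl=near&(z<26)&(z>10); pl=near&(z>34)&(z<46)
    b=pl&(abs(l[...,1])<18); e=pl&(abs(l[...,0])<18)
    print(k,fl.sum(),'floor',l[fl].min(0).round(1),l[fl].max(0).round(1),np.median(z[fl]))
    lx=l[b][:,0]; ly=l[e][:,1]
    f=lambda v:(v[v<0].max().round(1) if (v<0).any() else None, v[v>0].min().round(1) if (v>0).any() else None)
    print('  plate edges x',f(lx),'y',f(ly),'want +-27', np.median(z[pl]) if pl.any() else '')
E
```

```text
11.675 [599.5  20.3 255.2] 47.78588835123173
1 2196 floor [-26.8 -26.6] [27.5 26.8] 19.004169883489084
  plate edges x (np.float64(-26.4), np.float64(27.8)) y (np.float64(-28.2), np.float64(25.9)) want +-27 38.918999348511875
3 2570 floor [-24.2 -27.7] [28.1 25.5] 19.049430432023684
  plate edges x (np.float64(-26.6), np.float64(27.3)) y (np.float64(-27.1), np.float64(26.7)) want +-27 38.911676434349346
```

View pics/w2.png

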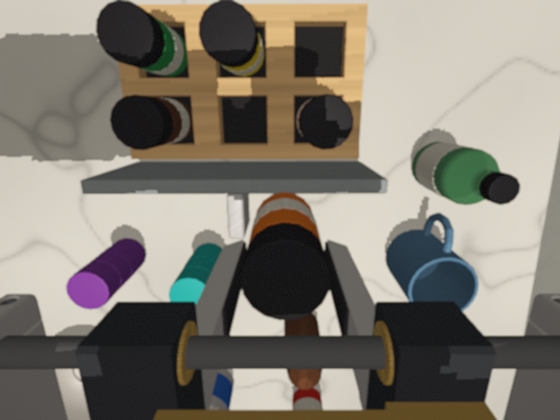

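The wrist view shows the empty pockets at (245,120) and (320,48), and the orange jar held at (287,265). The predicted pocket positions match to within 1 mm.

step_arm(series=[7.5,24,0,0,0.7,7.5,24,0,0,0.7,7.5,24,0,0,0.7,7.5,24,0,0,0.7,7.5,24,0,0,0.7,7.7,24.5,0,0,0.7,0,0,0,0,0.7,0,0,-35,0,0.7,0,0,-35,0,0.7,0,0,-20,0,0.7,0,0,0,0,0.7])

```text
clock: 13.1
eef_pos: [644.4, 163.5, 165.1]
eef_rot: [-3.139, 0.001, 1.51]
wrist_force: [0.0, 0.5, -1.9]
finger_gap: 47.6
finger_force: 20.0
```

step_arm(series=[0.4,1.2,-20,0,0.7,0,0,-15,0,0.7,0,0,-10,0,0.7,0,0,-5,0,0.7,0,0,-1,0,0.7,0,0,-1,0,0.7,0,0,0,0,0.7])

```text
clock: 13.98
eef_pos: [645.6, 166.1, 114.8]
eef_rot: [3.141, -0.0, 1.511]
wrist_force: [-0.3, 0.5, -2.3]
finger_gap: 47.8
finger_force: 20.0
```

step_arm(series=[0,0,-1,0,0.7,0,0,-1,0,0.7,0,0,0,0,0.7])

```text
clock: 14.35
eef_pos: [645.5, 166.0, 112.4]
eef_rot: [-3.141, 0.0, 1.511]
wrist_force: [1.3, 0.3, -3.1]
finger_gap: 47.5
finger_force: 20.0
```

step_arm(series=[0,0,-1,0,0.7,0,0,-0.5,0,0.7,0,0,0,0,0.7])

```text
clock: 14.72
eef_pos: [645.6, 166.2, 112.0]
eef_rot: [3.141, -0.0, 1.511]
wrist_force: [-3.9, -0.2, 6.5]
finger_gap: 47.9
finger_force: 20.0
```

step_arm(series=[0,0,0,0,0.45,0,0,0,0,0.4,0,0,0,0,0.32,0,0,0,0,0.32,0,0,10,0,0.32,0,0,40,0,0.32,0,0,50,0,0.32,0,0,45,0,0.32,-3,-40,0,0,0.1,-3,-50,0,0,0.1,-3,-50,0,0,0.1,-3,-50,0,0,0.1,-3,-50,0,0,0.1,-3,-50,0,0,0.1,-3,-50,0,0,0.1,-3,-50,0,0,0.1,-3,-50,0,0,0.1,-6,-50,0,0,0.1,0,-20,0,0,0.1,0,0,0,0,0.1])

```text
clock: 17.23
eef_pos: [612.1, -345.1, 256.1]
eef_rot: [3.142, 0.0, 1.509]
wrist_force: [0.2, 0.5, -0.6]
finger_gap: 84.3
finger_force: 0.0
```

```bash
python3 - <<'E'
from h import *
jartop(612.5,-344.5)
p,d,i=cam('top');P=pts(d,i)
m=(abs(P[...,0]-644.7)<36)&(abs(P[...,1]-164.8)<36)&(P[...,2]>112)&(P[...,2]<128)
print('placed',m.sum(),np.median(P[m],0).round(1))
E
```

```text
17.225 tcp [ 612.1 -345.1  256.1] yaw 1.509 gap 84.25621236679349 n 1667 c [ 613.4 -344.4] r 24.0 z 98.9 top bgr [56. 57. 60.] side bgr [ 73.  82. 114.]
placed 276 [645.4 165.7 121.1]
```

Jar placed and upright. Next is the red one.

step_arm(series=[1,0.5,-50,0,0.1,0,0,-50,0,0.1,0,0,-44,0,0.1,0,0,-20,0,0.1,0,0,0,0,0.7,0,0,0,0,0.7,0,0,0,0,0.7,0,0,0,0,0.7,0,0,0,0,0.7,0,0,0,0,0.7,0,0,0,0,0.7], squeeze=20)

```text
clock: 18.7
eef_pos: [613.7, -343.7, 92.9]
eef_rot: [3.141, 0.001, 1.511]
wrist_force: [-1.7, -0.4, 5.6]
finger_gap: 48.0
finger_force: 20.0
```

step_arm(series=[0,0,20,0,0.7,0,0,45,0,0.7,0,0,50,0,0.7,0,0,50,0,0.7,-4,18,0,0,0.7,-4,33,0,0,0.7,-4,33,0,0,0.7,-4,33,0,0,0.7,-4,33,0,0,0.7,-4,33,0,0,0.7,-4,33,0,0,0.7,-4,33,0,0,0.7,-4,33,0,0,0.7,-4,33,0,0,0.7,-4,33,0,0,0.7,-4,33,0,0,0.7,-4,33,0,0,0.7,-5,27,0,0,0.7,0,0,0,0,0.7,0,0,0,0,0.7])

```text
clock: 21.2
eef_pos: [556.6, 97.1, 257.5]
eef_rot: [3.141, 0.0, 1.511]
wrist_force: [0.2, 0.5, -2.3]
finger_gap: 47.5
finger_force: 20.0
```

step_arm(series=[0,0.8,-35,0,0.7,0,0,-35,0,0.7,0,0,-25,0,0.7,0,0,-20,0,0.7,0,0,-15,0,0.7,0,0,-7,0,0.7,0,0,-3,0,0.7,0,0,-2,0,0.7,0,0,-1,0,0.7,0,0,0,0,0.7])

```text
clock: 22.45
eef_pos: [556.6, 98.4, 114.2]
eef_rot: [3.141, -0.0, 1.511]
wrist_force: [-0.3, -0.5, -1.7]
finger_gap: 47.7
finger_force: 20.0
```

step_arm(series=[0,0,-1,0,0.7,0,0,-1,0,0.7,0,0,0,0,0.7])

```text
clock: 22.82
eef_pos: [556.6, 98.5, 112.8]
eef_rot: [3.141, -0.0, 1.511]
wrist_force: [-2.6, 0.5, 6.7]
finger_gap: 47.6
finger_force: 20.0
```

step_arm(series=[0,0,0,0,0.45,0,0,0,0,0.4,0,0,0,0,0.32,0,0,0,0,0.32,0,0,10,0,0.32,0,0,40,0,0.32,0,0,50,0,0.32,0,0,30,0,0.4,-1.4,-20,0,0,0.5,-2,-34,0,0,0.5,-2,-34,0,0,0.5,0,0,0,0,0.5])

```text
clock: 24.32
eef_pos: [550.5, 8.0, 241.1]
eef_rot: [-3.14, 0.0, 1.508]
wrist_force: [-0.0, 0.6, -0.0]
finger_gap: 46.9
finger_force: 0.0
```

```bash
python3 - <<'E'
from h import *
s=manip.read_state();print(s['clock'],s['eef_pos'].round(1),s['finger_gap'])
p,d,i=cam('wrist');cv2.imwrite('pics/w3.png',p)
E
```

```text
24.325 [550.5   8.  241.1] 46.939274467291085
```

View pics/w3.png

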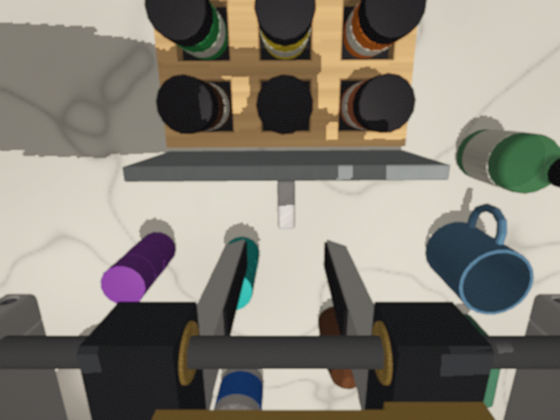

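All six jars stand in their pockets: the front row is at about (190,103), (285,103) and (378,103), and the back row is behind it. The fin at (286,205) is centred between the fingers, so I'll grip it and push.

step_arm(series=[0.8,2,-45,0,0.5,0,0,-45,0,0.5,0,0,-33,0,0.5,0,0,0,0,1,0,0,0,0,1,0,0,0,0,1,0,0,0,0,1,0,0,0,0,1,0,0,0,0,1], squeeze=35)

```text
clock: 25.5
eef_pos: [551.4, 12.5, 120.2]
eef_rot: [-3.141, -0.0, 1.512]
wrist_force: [-10.1, 0.8, 10.9]
finger_gap: 15.7
finger_force: 35.0
```

step_arm(series=[0.3,5,0,0,1,0.6,10,0,0,1,0.6,10,0,0,1,0.6,10,0,0,1,0.6,10,0,0,1,0.6,10,0,0,1,0.6,10,0,0,1,0.6,10,0,0,1,0.6,10,0,0,1,0.6,10,0,0,1,0.6,10,0,0,1,0.6,10,0,0,1,0.6,10,0,0,1,0.6,10,0,0,1,0.6,10,0,0,1,0.6,10,0,0,1,0.6,10,0,0,1,0.6,9,0,0,1,0.4,7,0,0,1,0,0,0,0,1])

```text
clock: 28.0
eef_pos: [561.7, 194.4, 120.2]
eef_rot: [-3.14, -0.001, 1.512]
wrist_force: [-15.0, 3.6, 9.9]
finger_gap: 15.6
finger_force: 35.0
```

Travel so far is about 182 mm, so I'll push on gently to the stop.

step_arm(series=[0,1.5,0,0,1,0,1.5,0,0,1,0,1,0,0,1,0,0,0,0,1])

```text
clock: 28.5
eef_pos: [561.8, 197.3, 120.3]
eef_rot: [-3.14, 0.001, 1.512]
wrist_force: [-12.8, -3.7, 11.4]
finger_gap: 15.9
finger_force: 35.0
```

step_arm(series=[0,1,0,0,1,0,1,0,0,1,0,0,0,0,1])

```text
clock: 28.88
eef_pos: [561.9, 197.4, 120.3]
eef_rot: [-3.139, 0.004, 1.511]
wrist_force: [-15.6, -18.1, 14.2]
finger_gap: 15.9
finger_force: 35.0
```

Against the stop. I'll release and retreat.

step_arm(series=[0,0,0,0,0.6,0,0,0,0,0.6,0,0,0,0,0.6,0,0,45,0,0.6,0,-5,45,0,0.4,-10,-50,30,0,0.4,-30,-50,0,0,0.4,-30,-50,0,0,0.4,-30,-50,0,0,0.4,-30,-50,0,0,0.4,0,0,0,0,0.4,0,0,0,0,0.4])

```text
clock: 30.38
eef_pos: [433.2, -55.3, 239.2]
eef_rot: [3.141, -0.0, 1.511]
wrist_force: [-0.1, -0.5, 0.6]
finger_gap: 56.8
finger_force: 0.0
```

```bash
python3 - <<'E'
from h import *
s=manip.read_state();print(s['clock'],s['eef_pos'].round(1),s['wrist_force'].round(1))
out=[]
for n in('top','scene'):
    p,d,i=cam(n);P=pts(d,i);out.append(cv2.resize(p,(400,300)))
    a=np.radians(86.6);ux=np.array([np.cos(a),np.sin(a)]);uy=np.array([-ux[1],ux[0]])
    def pan(P):
        l=(P[...,:2]-[569.7,318.5])@np.c_[ux,uy]
        m=(abs(l[...,1])<130)&(abs(l[...,1])>30)&(abs(P[...,2]-124)<5)&(l[...,0]>-130)&(l[...,0]<-80)
        return np.percentile(l[m][:,0],[5,50]).round(1) if m.any() else None
    print(n,'panel now',pan(P),'start',pan(np.load(n+'0.npz')['P']))
cv2.imwrite('pics/end.png',np.vstack(out))
E
```

```text
30.375 [433.2 -55.3 239.2] [-0.1 -0.5  0.6]
top panel now [-98.8 -92.7] start [-99.  -92.7]
scene panel now [-101.8  -95.5] start [-101.2  -95.2]
```

View pics/end.png

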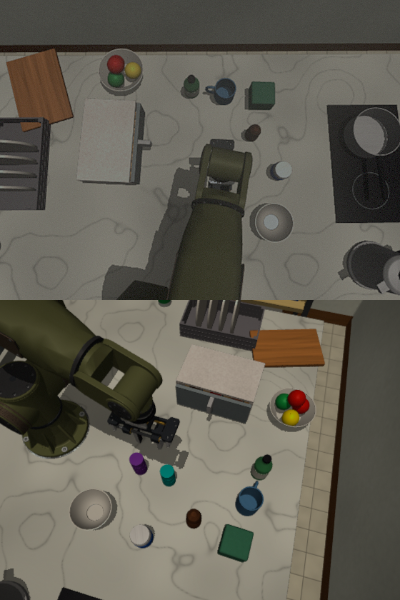

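The tray is shut, with its panel where it was at the start. Cabinet at (110,140) in the top view; the bystanders and decoys are standing in place in both views.

```bash
python3 -c "
from h import *
print(manip.sign_off())"
```

```text
the job is handed in; nothing more can be done
None
```

I stood the orange spare in pocket 3 and the red one in pocket 1, pushed the tray home against its stop and handed the job in at about 30 s; the bystanders and look-alikes showed no movement in the final pictures.

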